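# Clamp a figure's plaster bat on the work board with a quarter-turn T-slot stop

### The job

Take the stop with the flat wing handle out of its wooden block, drop its hammer head into the work board's T-slot on the open side of the plaster bat, and slide it along so that it pushes the bat, with the unfired figure on it, gently but firmly home and square against the wooden fence. Then press the stop down against its spring, give it a quarter turn so that it locks under the slot's lips, and let go, leaving the bat snug between stop and fence. Push the bat with the stop only, never touch bat or figure with the robot, do not bear hard on anything, and leave the peg, the modelling tool and the bowl where they are.

Things in the scene. Friction and masses are not known exactly. Their poses are not given: they have to be found in the camera images.
- stop: the quarter-turn stop, metal, 71 mm high, 0.25 kg. Origin on its upright axis at the underside of its relaxed spring collar (33 mm across, 4 mm thick), which rests on the block or board. z up, x along the wing handle, y along the hammer head. Smooth round barrel 36 mm across, from 10 to 26 mm above the origin, bears on the bat. It hangs on its collar without sinking.
- wing (a point): centre of the stop's flat wing handle, 43 mm above the stop's origin: handle 44 mm long (stop x), 12 mm thick (stop y), 34 mm high (26 to 60 mm above the origin), with the 36 mm barrel right below it. To be gripped across its thickness. It lies at right angles to the hammer head.
- foot (a point): centre of the underside of the stop's hammer head, 11 mm below the stop's origin: head 28 mm long (stop y), 13 mm wide (stop x), 8 mm high, its top 3 mm below the origin, its lowest 4 mm tapered in by 3 mm all round; round stem 11 mm across above it.
- collar (a joint): how far the stop's spring collar is pushed up, 0 (relaxed) to 0.006 m (solid). Pressing the stop down takes 4.5 N, less its weight, to start and 1.5 N more per mm. The collar must be pushed in more than 3 mm (some 5 mm is best) for the head to clear the slot's lips and turn; locked, it reads about 0.003.
- block: fixed wooden storage block, 84 x 56 x 45 mm (x, y, z), origin under its centre. The stop stands in a rectangular hole in its top (17 mm in x by 32 mm in y, 24 mm deep), collar on the block's top, head along the block's y.
- board: fixed work board, 340 x 150 x 36 mm (x, y, z), origin under its centre. An aluminium T-slot runs along x in the middle of its top: mouth 16 mm wide, lips 6 mm thick, below them a channel 34 mm wide, 18 mm high. The head enters with the handle across the slot; after a quarter turn either way, pressed down, the handle lies along it; let rise, the head catches and the stop's origin is 3 mm below the board's top.
- slot (a point): point in the middle of the slot's length and width at the level of the board's top; axes as the board's, x along the slot towards the fence. The track takes up to 35 N from the stop without harm.
- fence: smooth, laminate-faced wooden fence fixed across the board's +x end, 24 mm thick, 150 mm long, 34 mm high. Origin in the middle of its face, at the board's top; that face looks along the board's -x.
- bat: loose plaster bat, 110 x 110 x 18 mm, on it a fixed unfired seated figure 66 mm tall; 0.36 kg together. Origin under the bat's centre, x towards the fence. It starts on the board over the slot, 15 to 40 mm off the fence, slightly askew. It slides with 1.5 to 3.5 N; it meets the fence with a corner; 10 to 12 N above the sliding push squares and seats it; over 17 N on it harms the clay.
- bat_near (a point): middle of the bat's side face away from the fence, which the stop pushes (its outward direction is the bat's -x); 9 mm above the board.
- bat_far (a point): middle of the bat's side face that goes against the fence; 9 mm above the board.
- peg: bystander: a plain round peg with a wooden ball knob, 53 mm above its own block; not the stop. Leave it alone.
- boxwood: bystander: a boxwood modelling tool 120 mm long, 7 mm high, lying on the board beside the slot. Leave it alone.
- bowl: bystander: a white bowl 130 mm across, 58 mm high. Leave it alone.

How it is judged:
By the outcome, as a careful person would: the job done as asked, in the order asked, and still so for the second after the job is handed in, with the robot touching nothing.
It also fails if it takes over 72 s, if anything falls off the work surface, if the arm or the gripper's body presses on something with over 40 N, if the wrist force passes 120 N, or if a joint passes its speed limit or range.

### The arm

A 6-joint arm with a two-finger parallel gripper is mounted at the origin on the work surface. World frame = base frame: x ahead of the robot, y to its left, z up, the work surface at z = 0. Lengths are in m, angles in rad, forces in N, time in s.
With the tool pointing down it reaches from about 0.325 to 0.775 m from the base axis. Payload 9.3 kg.
Tool frame: the origin (TCP) lies at the very end of the fingers, on their centre line; the grasp point (between the pads) lies 19 mm behind it; z points along the fingers, y is the line along which they close (so a half turn about z gives the same grasp; the last joint's range is limited). The gripper opens to 85 mm and grips with 20 to 120 N. Pads are 22 mm wide; open, the fingers measure 114 mm over their backs; the gripper's body (76 mm by 85 mm) begins 54 mm behind the grasp point. The pads swing forward as they close: fully open they stand 13 mm farther back than shut.
Start: joints at [1.151, 0.259, 0.021, 1.334, 0, 1.418], TCP at [0.145, 0.531, 0.231] pointing down, gripper open.
Joint ranges: [-3.04, 3.04], [-0.91, 1.82], [-1.04, 1.36], [-1.92, 1.95], [-1.52, 1.45], [-3.14, 3.14]. Speed limits (rad/s): [2.22, 2.22, 2.79, 3.14, 3.14, 3.14].

### API

Orientations are given as a unit quaternion [w, x, y, z].
In Python, from bench import manip gives the robot as it stands.
- The arm moves only by the shell command python3 -m jog 'ROWS' [FORCE]. ROWS is JSON, a list of rows, each a list of 3 entries, a list of its own where there are three numbers: the shift along the world's x, y, z in m, then the turn, a rotation vector about the world's x, y, z in rad, then the finger opening in m, from 0 to 0.0854. A call has 1 to 10 rows; each row shifts and turns the commanded pose from where the row before left it; what a row does not reach is not made up. A row lasts 1/12 s, in which the tool goes at most 41.7 mm and 7.16 degrees, less where a joint would pass 70% of its speed; a pose out of reach is approached as far as the arm can. A call is refused whole if a number of a shift passes 0.0417 or a number of a turn 0.125, either way. A call with a gripper value outside its range is refused whole. The fingers move at their own pace and stop on an object; FORCE is the grip in N (left out, the last holds). Time passes only in rows, so rows that do not move let the fingers close. It gives the time, the measured TCP pose, the force, the opening and the grip force at its end, in the units of the state.
- manip.sense(): the state, without advancing time (a new reading comes with each control period).
- manip.get_image(name): name is "scene" or "top"; returns a dict with "color" (420x560x3 uint8, red, green, blue), "K" (3x3 intrinsics, pixels), "distortion" ([k1, k2, p1, p2, k3] as OpenCV has them; the pictures are not rectified), "position" and "rotation" of the camera in the world. Camera axes: x right, y down, z forward; pixel columns grow to the right and rows downward; lengths in m; the calibration is good to about 2 mm. A picture is of the moment at which its call begins. There is no depth.
- manip.close_job(): hands the job in; it is judged then, once.
The state is a dict: "time": time; "joints": joint angles; "joint_velocities": joint speeds; "effort": joint torques, N m; "tcp_pos": TCP position; "tool_rot": TCP orientation; "force": force on the tool from outside, world axes, zero at the start; "moment": the same for the moment, N m; "grip_width": finger opening in m; "grasp_force": force on a finger pad.
Only numpy, scipy, OpenCV 4.12 (cv2) and the standard library are available. Lean on these libraries where they do the work, as an engineer would, in place of code of your own. Each camera call takes 0.05 s, during which the arm holds its last target. There are 200 camera calls.

## Working session

There is one attempt and no reset: what is moved stays moved. The work goes in short steps, Python scripts to look and compute and a shell command to move; the robot and the scene stay as the last step left them, time stands still between calls to the robot, and variables do not carry over. Pictures are saved under pics/ and viewed, at most 10 in all, crops included, and the job is handed in when it is done.

```bash
mkdir -p pics; ls
python3 - <<'E'
from bench import manip
import cv2, numpy as np
print(manip.sense())
for n in("scene","top"):
    d=manip.get_image(n); cv2.imwrite(f"pics/{n}0.png",d["color"][:,:,::-1]); print(n,d["K"],d["distortion"],d["position"],d["rotation"])
E
```

```text
pics
{'time': 0.0, 'joints': array([ 1.15141357e+00,  2.59197810e-01,  2.07941373e-02,  1.33366023e+00,
       -1.11927894e-05,  1.41819895e+00]), 'joint_velocities': array([ 0.00059898,  0.00053999, -0.0001818 ,  0.00075771, -0.00074737,
       -0.00208727]), 'effort': array([-1.03310176e-03, -5.55642986e+01,  3.44532752e+01,  1.37269145e-02,
       -1.52169714e-04,  2.29702977e-06]), 'tcp_pos': array([0.14490096, 0.5303102 , 0.23067584]), 'tool_rot': array([-1.73427271e-04,  1.32997424e-01,  9.91116181e-01, -6.09624246e-04]), 'force': array([ 0.18735932, -0.54469274, -0.07739502]), 'moment': array([0.00912669, 0.05750592, 0.04931984]), 'grasp_force': 0.0, 'grip_width': 0.08545199515616472}
scene [[431.03090409   0.         277.33213031]
 [  0.         431.03090409 207.3611129 ]
 [  0.           0.           1.        ]] [-0.08585541  0.          0.          0.          0.        ] [1.08081604 0.39649839 0.71870769] [-0.17429328  0.40803178  0.82388597 -0.3526242 ]
top [[511.86205034   0.         279.34214057]
 [  0.         511.86205034 207.67254305]
 [  0.           0.           1.        ]] [0.06541171 0.         0.         0.         0.        ] [ 0.47167438 -0.01594946  1.09826959] [ 0.02326303 -0.69926473  0.71384267 -0.03027061]
```

View pics/scene0.png

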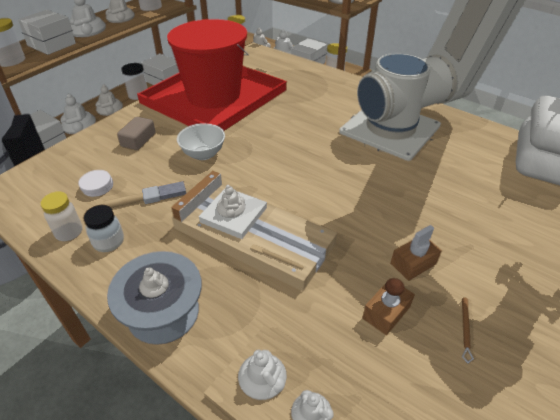

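View pics/top0.png

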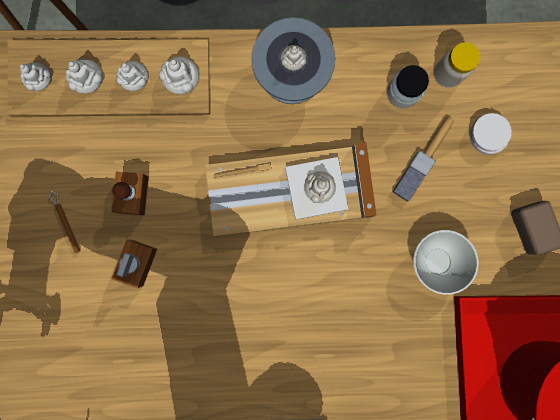

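Scene view: stop in its block at about (423,245), peg at (390,300), board from (320,260) to the fence at (195,195). Top view: stop at (128,264), board centre near (285,190), fence at about (365,180), peg at (125,190). Next, enlarged crops.

```bash
cat > h.py <<'E'
import numpy as np, cv2
from scipy.spatial.transform import Rotation as R
from bench import manip
def cam(n):
    d=manip.get_image(n); d["D"]=np.array(d["distortion"]); q=d["rotation"]
    d["R"]=R.from_quat([q[1],q[2],q[3],q[0]]).as_matrix(); d["p"]=np.array(d["position"]); return d
def ray(d,uv):
    u=cv2.undistortPoints(np.array([[uv]],float),np.array(d["K"]),d["D"])[0,0]
    return d["R"]@np.array([*u,1])
def at_z(d,uv,z):
    r=ray(d,uv); return d["p"]+r*(z-d["p"][2])/r[2]
def tri(d1,a,d2,b):
    r1,r2=ray(d1,a),ray(d2,b); A=np.stack([r1,-r2],1); s=np.linalg.lstsq(A,d2["p"]-d1["p"],rcond=None)[0]
    P,Q=d1["p"]+s[0]*r1,d2["p"]+s[1]*r2; return (P+Q)/2,np.linalg.norm(P-Q)
def proj(d,P):
    rv=cv2.Rodrigues(d["R"].T)[0]; return cv2.projectPoints(np.array(P,float).reshape(-1,3),rv,-d["R"].T@d["p"],np.array(d["K"]),d["D"])[0][:,0]
def crop(img,x0,y0,w,h,s):
    c=cv2.resize(img[y0:y0+h,x0:x0+w,::-1],None,fx=s,fy=s,interpolation=cv2.INTER_CUBIC)
    for x in range((x0+9)//10*10,x0+w,10): cv2.putText(c,str(x),(int((x-x0+.5)*s),8),0,.3,(0,0,255)); c[::4,int((x-x0+.5)*s)]=(0,0,255)
    for y in range((y0+9)//10*10,y0+h,10): cv2.putText(c,str(y),(0,int((y-y0+.5)*s)),0,.3,(0,0,255)); c[int((y-y0+.5)*s),::4]=(0,0,255)
    return c
E
python3 - <<'E'
from h import *
s,t=cam("scene")["color"],cam("top")["color"]
a=np.vstack([crop(t,205,135,180,105,4.4)[:,:792],cv2.copyMakeBorder(np.hstack([crop(t,105,235,60,55,2),]),0,0,0,0,0)]) if 0 else crop(t,205,135,180,105,4.4)
cv2.imwrite("pics/tb.png",a)
cv2.imwrite("pics/sb.png",crop(s,168,165,170,120,4.6))
cv2.imwrite("pics/stop.png",np.hstack([crop(t,105,235,60,60,6.5),crop(s,388,222,60,60,6.5)]))
E
```

```text
(no output)
```

View pics/tb.png

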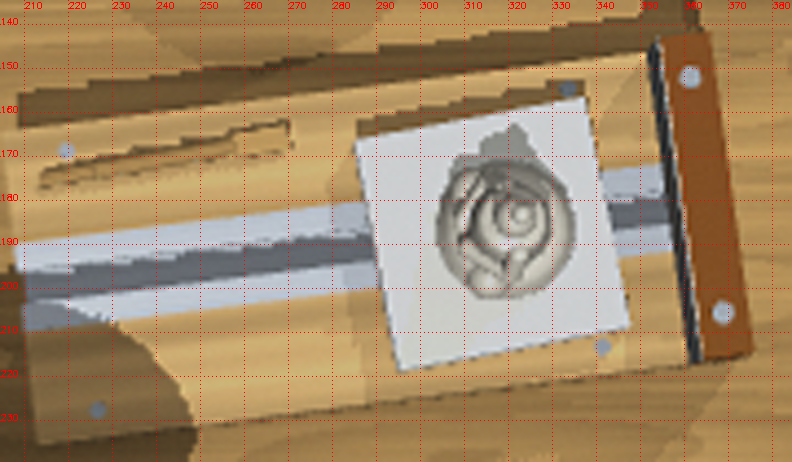

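View pics/sb.png

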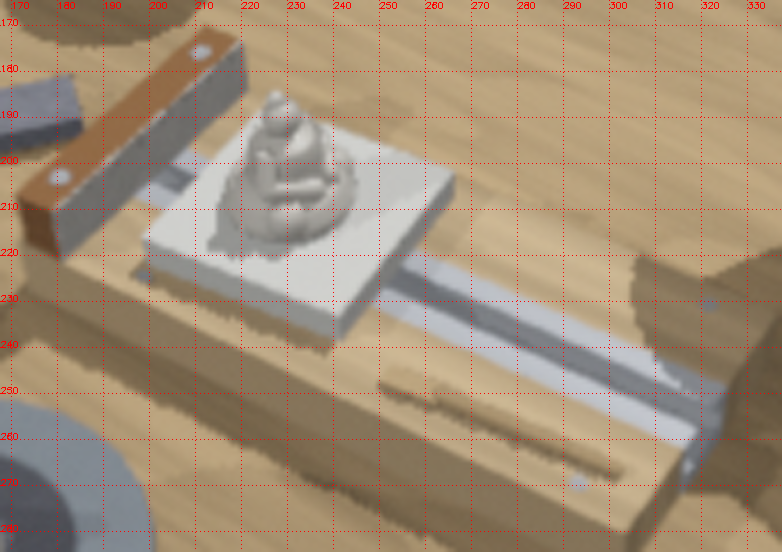

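View pics/stop.png

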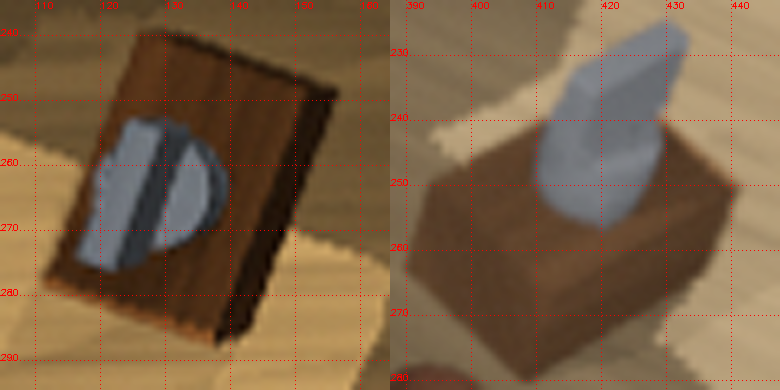

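Board corners in the top crop: (209,163) and (212.5,235). Fence face runs (353,144)–(361,216). Bat top corners are (286,166), (338,157), (347,209), (296,218.5). Wing top is centred near (123,265) in the top view and (423.5,230.5) in the scene view. I'll fit poses from both views, with z left free as a check.

```bash
cat > fit.py <<'E'
from h import *
from scipy.optimize import least_squares
def fit(ts,ptsT,ptsS,x0,nm,extra=0):
    t,s=ts
    def W(p,M):
        M=np.array(M,float)/1000
        c,q=np.cos(p[3]),np.sin(p[3]); return M@np.array([[c,q,0],[-q,c,0],[0,0,1]])+p[:3]
    def f(p):
        r=[]
        for d,pp in((t,ptsT),(s,ptsS)):
            if pp: r.append((proj(d,W(p,[[m[0]+(p[4]*1000 if len(m)>3 else 0),m[1],m[2]] for m,_ in pp]))-np.array([u for _,u in pp])).ravel())
        return np.concatenate(r)
    o=least_squares(f,x0,loss="soft_l1"); print(nm,np.round(o.x,4),"res",np.round(f(o.x).reshape(-1,2),1).tolist()); return o.x
E
python3 - <<'E'
from fit import *
t,s=cam("top"),cam("scene"); ts=(t,s)
print(tri(t,(123,265),s,(423.5,230.5)), at_z(t,(285,200),.036),at_z(t,(350,190),.036))
# z free: origin underside
a=at_z(t,(285,190),.036);b=at_z(t,(358,180),.036)
yaw=np.arctan2(*(b-a)[1::-1]); print("yaw",yaw)
F="f"
fit(ts,[((-170,75,36),(209,163)),((-170,-75,36),(212.5,235)),((0,75,36,F),(353,144)),((0,-75,36,F),(361,216.5)),((0,75,70,F),(356.5,142)),((0,-75,70,F),(364.5,217))],
 [((-170,75,36),(302.5,281)),((0,75,36,F),(181,220.5)),((0,-75,36,F),(220.5,184.5)),((0,75,70,F),(178.5,209)),((0,-75,70,F),(219.5,173.5))],[*a[:2],0,yaw,.14],"board")
fit(ts,[((-55,55,18),(286,166)),((55,55,18),(338,157)),((55,-55,18),(347,209)),((-55,-55,18),(296,218.5))],
 [((-55,55,18),(242,233.5)),((-55,-55,18),(265.5,202)),((55,55,18),(198.5,216.5))],[*a[:2],.036,yaw],"bat")
w=at_z(t,(123,265),.105); v=at_z(t,(126,253.5),.105); 
yw=np.arctan2(*(v-w)[1::-1]); print(w,yw)
fit(ts,[((22,6,60),(123.5,253.5)),((22,-6,60),(129.5,254)),((-22,6,60),(117,274.5)),((-22,-6,60),(122,276.5))],
 [((0,0,60),(423.5,230.5))],[*w[:2],.045,yw],"stop")
fit(ts,[((42,28,45),(126,240)),((42,-28,45),(150,247)),((-42,28,45),(111,277)),((-42,-28,45),(137,286))],
 [],[*w[:2],0,yw],"block")
E
```

```text
(array([0.44319796, 0.27530631, 0.10080462]), np.float64(0.0009230308142029372)) [ 0.56795214 -0.03945561  0.036     ] [ 0.58614496 -0.1755258   0.036     ]
yaw -1.4543116275208838
board [ 5.9020e-01 -5.0400e-02 -4.0000e-04 -1.4746e+00  1.4110e-01] res [[-4.0, 0.2], [0.2, -0.4], [-0.5, 2.2], [0.7, 0.6], [-1.4, 0.9], [0.1, -0.9], [-0.9, -0.2], [-0.9, 0.4], [0.3, -0.8], [-0.9, 1.0], [-0.0, -0.7]]
bat [ 0.5905 -0.1045  0.033  -1.4063] res [[-0.7, 0.6], [-0.4, -0.1], [0.9, 0.1], [-0.7, 0.4], [-1.6, 0.1], [0.2, 0.1], [-0.7, -0.1]]
[0.44311994 0.27451517 0.105     ] -0.2493153067337261
stop [ 0.4439  0.2754  0.0414 -0.301 ] res [[0.1, -0.9], [0.1, 0.3], [-0.5, 0.3], [0.6, 0.0], [0.2, 0.0]]
block [ 0.445   0.2889 -0.0466 -0.3451] res [[-0.7, -0.6], [0.4, 0.7], [0.5, 0.3], [-0.3, -0.4]]
```

Run:
```python
from h import *
t=cam("top")
ang=lambda a,b,z:(lambda d:np.arctan2(d[1],d[0]))(at_z(t,b,z)-at_z(t,a,z))
print("slot",ang((212,199.75),(348,182.9),.036),"up",ang((209,163.2),(350,146.8),.036),"low",ang((213,235.7),(361,217),.036),"fence",ang((361,216.5),(353,144),.036)-np.pi/2,ang((364.3,217),(356.3,142),.07)-np.pi/2)
# silver mask profile per column
im=t["color"].astype(int); g=im[...,2]-im[...,0]
for c in (220,235,250,265,280,349,352):
    r=np.arange(165,212); m=g[165:212,c]>-10   # bluish, not wood
    rr=r[m]; print(c,rr.min() if len(rr) else None,rr.max() if len(rr) else None,len(rr), at_z(t,(c,(rr.min()+rr.max())/2),.036)[:2].round(4))
```

```text
slot -1.4669145822503853 up -1.4732952235400067 low -1.465709785961855 fence -1.4930845342447912 -1.4971395732434054
220 168 208 23 [0.5958 0.0954]
235 187 206 20 [0.5774 0.0645]
250 186 204 19 [0.5799 0.0332]
265 184 202 19 [0.5834 0.0019]
280 182 200 19 [ 0.587  -0.0294]
349 173 192 20 [ 0.6019 -0.1739]
352 173 191 19 [ 0.6029 -0.1802]
```

```bash
python3 -m jog '[[[0.0417,-0.035,0],[0,0,-0.034],0.06],[[0.0417,-0.035,0],[0,0,0],0.06],[[0.0417,-0.035,0],[0,0,0],0.06],[[0.0417,-0.035,0],[0,0,0],0.06],[[0.0417,-0.035,0],[0,0,0],0.06],[[0.0417,-0.035,0],[0,0,0],0.06],[[0.0417,-0.035,0],[0,0,0],0.06],[[0.007,-0.010,-0.03],[0,0,0],0.06],[[0,0,-0.02],[0,0,0],0.06],[[0,0,0],[0,0,0],0.06]]' 60
```

```text
time: 1.18
tcp_pos: [0.3748, 0.3311, 0.1779]
tool_rot: [-0.002, 0.151, 0.989, -0.002]
force: [0.7, 0.4, -0.6]
grip_width: 0.0598
grasp_force: 0.0
```

Slot line: x ≈ 0.587 − 0.104·(y+0.03), yaw ≈ −1.467. The large rows fell short of their targets, so I'll continue to the stop.

```bash
python3 -m jog '[[[0.023,-0.019,-0.012],[0,0,-0.02],0.06],[[0.023,-0.019,-0.012],[0,0,0],0.06],[[0.023,-0.018,-0.014],[0,0,0],0.06],[[0,0,0],[0,0,0],0.06],[[0,0,0],[0,0,0],0.06]]'
python3 - <<'E'
from h import *
t,s=cam("top"),cam("scene")
print(manip.sense()["tcp_pos"])
cv2.imwrite("pics/g1.png",np.hstack([crop(t["color"],95,225,80,75,4.9),crop(s["color"],380,205,80,75,4.9)]))
E
```

```text
time: 1.6
tcp_pos: [0.4449, 0.2768, 0.1435]
tool_rot: [-0.0, 0.16, 0.987, -0.0]
force: [-0.7, 0.9, 0.6]
grip_width: 0.0599
grasp_force: 0.0
[0.44415787 0.27772419 0.14423812]
```

View pics/g1.png

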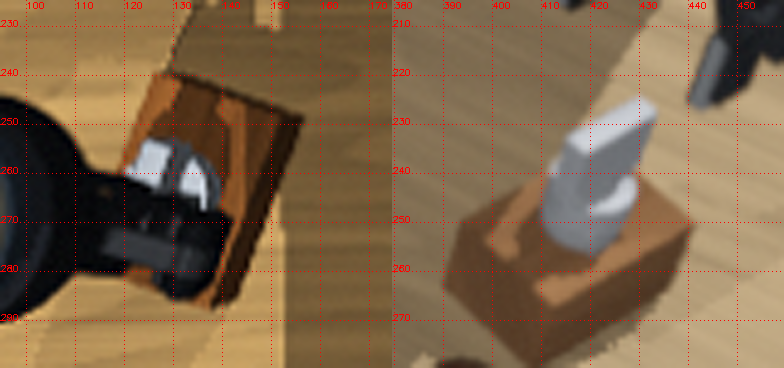

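The scene crop shows the open fingertips at (415,205) and (443,225), straddling the wing, whose top is at about (423,231). Descending.

```bash
python3 -m jog '[[[0,-0.002,-0.02],[0,0,0],0.06],[[0,0,-0.02],[0,0,0],0.06],[[0,0,-0.02],[0,0,0],0.06],[[0,0,-0.007],[0,0,0],0.06],[[0,0,0],[0,0,0],0.06],[[0,0,0],[0,0,0],0.06]]'
python3 - <<'E'
from h import *
s=cam("scene")
print(manip.sense()["tcp_pos"],manip.sense()["force"])
cv2.imwrite("pics/g2.png",crop(s["color"],370,190,90,80,6.5))
E
```

```text
time: 2.2
tcp_pos: [0.4443, 0.2758, 0.0773]
tool_rot: [0.0, 0.159, 0.987, 0.0]
force: [0.7, 0.1, 1.3]
grip_width: 0.0601
grasp_force: 0.0
[0.44471249 0.2757725  0.07765179] [0.41149305 0.16688594 0.09590919]
```

View pics/g2.png

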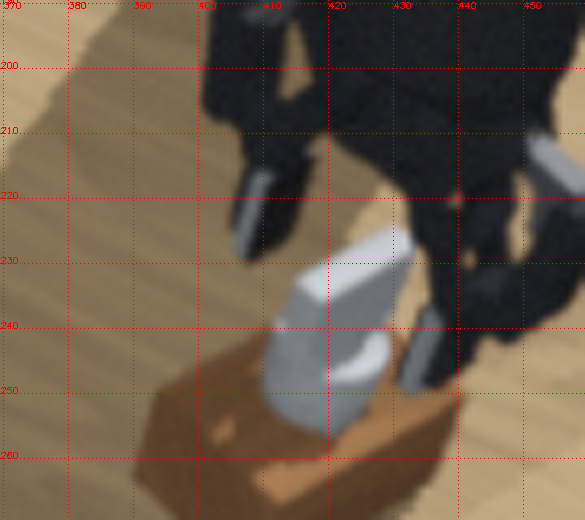

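The fingers straddle the wing, with tips at (409,230) and (433,249) around the wing top at (423,231). Closing.

```bash
python3 -m jog '[[[0,0,0],[0,0,0],0.03],[[0,0,0],[0,0,0],0.02],[[0,0,0],[0,0,0],0.005],[[0,0,0],[0,0,0],0.005],[[0,0,0],[0,0,0],0.005],[[0,0,0],[0,0,0],0.005],[[0,0,0],[0,0,0],0.005],[[0,0,0],[0,0,0],0.005]]' 50
```

```text
time: 2.92
tcp_pos: [0.4446, 0.2751, 0.0765]
tool_rot: [0.0, 0.16, 0.987, 0.0]
force: [-0.2, 0.8, 2.2]
grip_width: 0.0107
grasp_force: 52.0
```

```bash
python3 -m jog '[[[0,0,0.015],[0,0,0],0.005],[[0,0,0.025],[0,0,0],0.005],[[0,0,0.025],[0,0,0],0.005],[[0.014,-0.025,0.005],[0,0,0.06],0.005],[[0.014,-0.025,0],[0,0,0.06],0.005],[[0.014,-0.025,0],[0,0,0.06],0.005],[[0.014,-0.025,0],[0,0,0.06],0.005],[[0.014,-0.025,0],[0,0,0.06],0.005],[[0.014,-0.025,0],[0,0,0.06],0.005],[[0.014,-0.025,0],[0,0,0.06],0.005]]'; python3 -m jog '[[[0.014,-0.025,0],[0,0,0.005],0.005],[[0.014,-0.025,0],[0,0,0],0.005],[[0.01,-0.02,0],[0,0,0],0.005],[[0,0,0],[0,0,0],0.005],[[0,0,0],[0,0,0],0.005]]'; python3 -c "
from h import *
q=manip.sense()['tool_rot']; a=2*np.arctan2(q[2],q[1])-np.pi; print(a, manip.sense()['tcp_pos'])"
```

```text
time: 3.75
tcp_pos: [0.5425, 0.0986, 0.1457]
tool_rot: [-0.001, -0.051, 0.999, -0.0]
force: [0.2, 0.7, -2.1]
grip_width: 0.0113
grasp_force: 51.3
time: 4.17
tcp_pos: [0.5803, 0.029, 0.1453]
tool_rot: [-0.001, -0.051, 0.999, 0.0]
force: [-1.0, 0.3, -2.4]
grip_width: 0.0111
grasp_force: 51.3
0.1019381436301412 [0.58028972 0.02895887 0.14528737]
```

Stop lifted: force −2.4 N matches its weight. I'll lower it to just above the slot and check.

```bash
python3 -m jog '[[[0,0,-0.02],[0,0,0],0.005],[[0,0,-0.02],[0,0,0],0.005],[[0.0005,0,-0.014],[0,0,0],0.005],[[0,0,0],[0,0,0],0.005],[[0,0,0],[0,0,0],0.005]]'
python3 - <<'E'
from h import *
t,s=cam("top"),cam("scene"); p=manip.sense()["tcp_pos"]; print(p)
o=p-[0,0,.0315]
a=.102; X=np.array([np.cos(a),np.sin(a),0]);Y=np.array([-np.sin(a),np.cos(a),0]);Z=np.array([0,0,1])
P=[o+Z*-.003+sx*X*.0065+sy*Y*.014 for sx in(-1,1) for sy in(-1,1)]+[o+Z*-.011]
print("head pred scene",proj(s,P).round(1).tolist())
sl=lambda y:np.array([.587-.104*(y+.03),y,.036])
print("slot centre scene",[(y,proj(s,[sl(y)]).round(1).tolist()) for y in(.08,.05,.03,.0,-.03)])
cv2.imwrite("pics/d1.png",np.vstack([crop(s["color"],225,170,120,110,5),])[:590])
E
```

```text
time: 4.58
tcp_pos: [0.58, 0.0309, 0.0918]
tool_rot: [-0.001, -0.053, 0.999, 0.0]
force: [0.4, -1.3, -1.7]
grip_width: 0.011
grasp_force: 51.2
[0.58112782 0.03059656 0.09325413]
head pred scene [[279.1, 226.6], [290.5, 231.7], [275.9, 230.5], [287.4, 235.6], [283.2, 233.7]]
slot centre scene [(0.08, [[303.6, 247.4]]), (0.05, [[291.1, 241.8]]), (0.03, [[283.0, 238.1]]), (0.0, [[271.0, 232.8]]), (-0.03, [[259.3, 227.5]])]
```

View pics/d1.png

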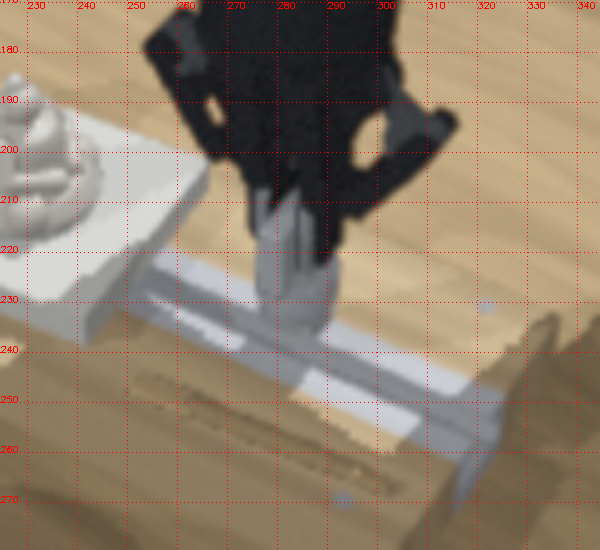

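The stop hangs right over the slot mouth: barrel bottom at (284,237), mouth centre at about (283,238), as predicted. Lowering step by step.

```bash
python3 -m jog '[[[0,0,-0.012],[0,0,0],0.005],[[0,0,-0.004],[0,0,0],0.005],[[0,0,-0.003],[0,0,0],0.005],[[0,0,0],[0,0,0],0.005]]';python3 -m jog '[[[0,0,-0.003],[0,0,0],0.005],[[0,0,0],[0,0,0],0.005]]'
```

```text
time: 5.02
tcp_pos: [0.5808, 0.0301, 0.0733]
tool_rot: [-0.0, -0.052, 0.999, 0.0]
force: [-0.1, -0.2, -2.7]
grip_width: 0.0108
grasp_force: 51.3
time: 5.18
tcp_pos: [0.581, 0.03, 0.0703]
tool_rot: [0.0, -0.052, 0.999, -0.0]
force: [-0.2, 0.5, -2.2]
grip_width: 0.0114
grasp_force: 51.3
```

```bash
python3 -m jog '[[[0,0,-0.002],[0,0,0],0.005],[[0,0,0],[0,0,0],0.005]]';python3 -m jog '[[[0,0,-0.001],[0,0,0],0.005],[[0,0,0],[0,0,0],0.005]]'
```

```text
time: 5.35
tcp_pos: [0.5809, 0.03, 0.0682]
tool_rot: [-0.0, -0.052, 0.999, -0.0]
force: [0.2, 0.5, -2.3]
grip_width: 0.0113
grasp_force: 51.3
time: 5.52
tcp_pos: [0.581, 0.03, 0.0676]
tool_rot: [0.0, -0.052, 0.999, -0.0]
force: [-1.8, 0.3, 2.6]
grip_width: 0.0113
grasp_force: 52.0
```

```bash
python3 -m jog '[[[0,0,0.0005],[0,0,0],0.005],[[0.0005,-0.005,0],[0,0,0],0.005],[[0.001,-0.01,0],[0,0,0],0.005],[[0.001,-0.01,0],[0,0,0],0.005],[[0.001,-0.01,0],[0,0,0],0.005],[[0.0005,-0.005,0],[0,0,0],0.005],[[0,0,0],[0,0,0],0.005]]';python3 -m jog '[[[0.0004,-0.004,0],[0,0,0],0.005],[[0.0004,-0.004,0],[0,0,0],0.005],[[0.0004,-0.004,0],[0,0,0],0.005],[[0,0,0],[0,0,0],0.005]]'
```

```text
time: 6.1
tcp_pos: [0.5853, -0.0119, 0.0679]
tool_rot: [0.0, -0.051, 0.999, -0.001]
force: [0.2, -2.3, 1.6]
grip_width: 0.0111
grasp_force: 51.9
time: 6.43
tcp_pos: [0.5862, -0.0225, 0.0678]
tool_rot: [0.0, -0.052, 0.999, -0.0]
force: [0.0, -0.3, 2.8]
grip_width: 0.0111
grasp_force: 52.0
```

```bash
python3 -m jog '[[[0.0003,-0.003,0],[0,0,0],0.005],[[0.0003,-0.003,0],[0,0,0],0.005],[[0.0003,-0.003,0],[0,0,0],0.005],[[0.0003,-0.003,0],[0,0,0],0.005],[[0.0002,-0.002,0],[0,0,0],0.005]]';python3 -m jog '[[[0.0002,-0.002,0],[0,0,0],0.005],[[0.0002,-0.002,0],[0,0,0],0.005],[[0.0002,-0.002,0],[0,0,0],0.005],[[0.0002,-0.002,0],[0,0,0],0.005]]'
```

```text
time: 6.85
tcp_pos: [0.5875, -0.0359, 0.0678]
tool_rot: [0.0, -0.052, 0.999, 0.0]
force: [-0.5, 4.9, 3.1]
grip_width: 0.011
grasp_force: 52.2
time: 7.18
tcp_pos: [0.5883, -0.0438, 0.0678]
tool_rot: [0.0, -0.052, 0.999, 0.0]
force: [-0.2, 6.4, 3.6]
grip_width: 0.0113
grasp_force: 52.2
```

```bash
python3 -m jog '[[[0.0002,-0.002,0.0002],[0,0,0],0.005],[[0.0002,-0.002,0],[0,0,0],0.005],[[0.0002,-0.002,0],[0,0,0],0.005]]';python3 -m jog '[[[0.0001,-0.001,0],[0,0,0],0.005],[[0.0001,-0.001,0],[0,0,0],0.005],[[0.0001,-0.001,0],[0,0,0],0.005]]';python3 -m jog '[[[0.0001,-0.001,0],[0,0,0],0.005],[[0.0001,-0.001,0],[0,0,0],0.005]]'
```

```text
time: 7.43
tcp_pos: [0.5888, -0.05, 0.0679]
tool_rot: [-0.0, -0.052, 0.999, 0.0]
force: [-0.7, 4.0, 1.8]
grip_width: 0.0111
grasp_force: 52.1
time: 7.68
tcp_pos: [0.5892, -0.053, 0.0679]
tool_rot: [-0.0, -0.052, 0.999, 0.0]
force: [0.7, 4.2, 2.4]
grip_width: 0.0113
grasp_force: 52.1
time: 7.85
tcp_pos: [0.5894, -0.0551, 0.0679]
tool_rot: [-0.0, -0.052, 0.999, -0.0]
force: [0.3, 4.1, 1.1]
grip_width: 0.0109
grasp_force: 52.0
```

```bash
for i in 1; do :; done; python3 -m jog '[[[0.0001,-0.001,0],[0,0,0],0.005],[[0.0001,-0.001,0],[0,0,0],0.005]]';python3 -m jog '[[[0.0001,-0.0006,0],[0,0,0],0.005],[[0.0001,-0.0006,0],[0,0,0],0.005]]';python3 -m jog '[[[0,-0.0006,0],[0,0,0],0.005],[[0.0001,-0.0006,0],[0,0,0],0.005]]'
```

```text
time: 8.02
tcp_pos: [0.5896, -0.0571, 0.0679]
tool_rot: [-0.0, -0.052, 0.999, -0.0]
force: [0.0, 5.0, 0.8]
grip_width: 0.0111
grasp_force: 52.0
time: 8.18
tcp_pos: [0.5898, -0.0583, 0.0679]
tool_rot: [-0.0, -0.052, 0.999, -0.0]
force: [-1.1, 3.9, 0.9]
grip_width: 0.011
grasp_force: 52.0
time: 8.35
tcp_pos: [0.5899, -0.0594, 0.0679]
tool_rot: [-0.0, -0.052, 0.999, -0.0]
force: [-1.5, 4.2, 0.8]
grip_width: 0.0108
grasp_force: 51.9
```

```bash
python3 -m jog '[[[0.0001,-0.0005,0],[0,0,0],0.005],[[0,-0.0005,0],[0,0,0],0.005]]';python3 -m jog '[[[0.0001,-0.0005,0],[0,0,0],0.005],[[0,-0.0005,0],[0,0,0],0.005]]';python3 -m jog '[[[0.0001,-0.0005,0],[0,0,0],0.005],[[0,-0.0005,0],[0,0,0],0.005]]';python3 -m jog '[[[0.0001,-0.0005,0],[0,0,0],0.005],[[0,0,0],[0,0,0],0.005]]'
```

```text
time: 8.52
tcp_pos: [0.59, -0.06, 0.0679]
tool_rot: [0.0, -0.052, 0.999, 0.0]
force: [0.7, 6.2, 1.7]
grip_width: 0.0112
grasp_force: 51.8
time: 8.68
tcp_pos: [0.5902, -0.0609, 0.0679]
tool_rot: [0.0, -0.052, 0.999, 0.0]
force: [0.7, 6.7, 0.4]
grip_width: 0.0106
grasp_force: 51.8
time: 8.85
tcp_pos: [0.5904, -0.0618, 0.068]
tool_rot: [0.0, -0.052, 0.999, 0.001]
force: [0.1, 8.6, 1.8]
grip_width: 0.0114
grasp_force: 51.8
time: 9.02
tcp_pos: [0.5904, -0.0618, 0.0679]
tool_rot: [0.0, -0.052, 0.999, 0.001]
force: [0.1, 9.1, 1.2]
grip_width: 0.0112
grasp_force: 51.8
```

The corner has met the fence, so smaller steps with the force watched.

```bash
python3 -m jog '[[[0,-0.0004,0],[0,0,0],0.005],[[0,0,0],[0,0,0],0.005]]';python3 -m jog '[[[0,-0.0003,0],[0,0,0],0.005],[[0,0,0],[0,0,0],0.005]]'
```

```text
time: 9.18
tcp_pos: [0.5904, -0.0619, 0.068]
tool_rot: [0.0, -0.053, 0.999, 0.001]
force: [0.0, 10.6, 1.7]
grip_width: 0.0113
grasp_force: 51.8
time: 9.35
tcp_pos: [0.5904, -0.0619, 0.068]
tool_rot: [0.0, -0.053, 0.999, 0.002]
force: [0.6, 12.8, 2.0]
grip_width: 0.0113
grasp_force: 51.8
```

```bash
python3 -m jog '[[[0,-0.0003,0],[0,0,0],0.005],[[0,0,0],[0,0,0],0.005]]'
python3 - <<'E'
from h import *
F=[]
t=cam("top"); F.append(manip.sense()["force"]);s=cam("scene");F.append(manip.sense()["force"]);print(np.round(F,1))
cv2.imwrite("pics/e1.png",np.vstack([crop(t["color"],265,135,120,95,4.4)[:, :528],crop(s["color"],165,165,120,40,4.4)[:, :528]])[:598])
E
```

```text
time: 9.52
tcp_pos: [0.5904, -0.062, 0.068]
tool_rot: [0.0, -0.053, 0.999, 0.002]
force: [-0.1, 13.6, 2.6]
grip_width: 0.0109
grasp_force: 51.9
[[ 0.4 13.   2.1]
 [ 0.7 13.6  1.4]]
```

View pics/e1.png

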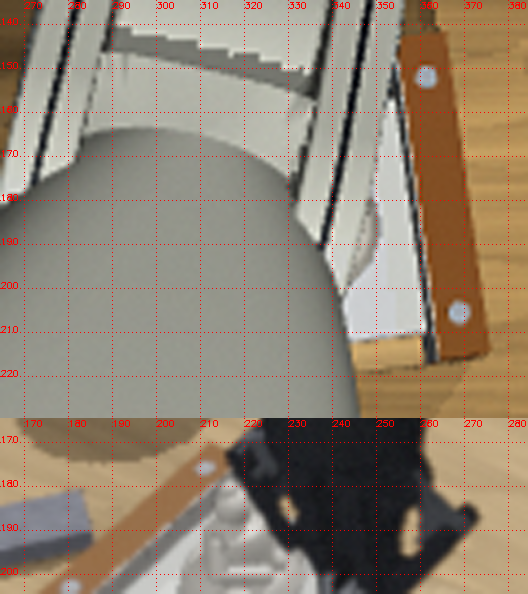

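The bat edge lies parallel to the fence (gap strip even from (353,158) to (359.5,209)), so it is square. One last nudge to seat it, then ease off a little and press.

```bash
python3 -m jog '[[[0,-0.0003,0],[0,0,0],0.005],[[0,0,0],[0,0,0],0.005],[[0,0,0],[0,0,0],0.005]]';  python3 -m jog '[[[0,0.0005,0],[0,0,0],0.005],[[0,0.0004,0],[0,0,0],0.005],[[0,0,-0.0015],[0,0,0],0.005],[[0,0,-0.0015],[0,0,0],0.005],[[0,0,-0.001],[0,0,0],0.005],[[0,0,-0.001],[0,0,0],0.005],[[0,0,0],[0,0,0],0.005]]'
```

```text
time: 9.87
tcp_pos: [0.5904, -0.0621, 0.068]
tool_rot: [0.0, -0.053, 0.999, 0.002]
force: [0.3, 14.3, 1.5]
grip_width: 0.0111
grasp_force: 51.9
time: 10.45
tcp_pos: [0.5905, -0.0618, 0.0637]
tool_rot: [0.001, -0.053, 0.999, 0.001]
force: [-1.9, 11.0, 7.5]
grip_width: 0.0112
grasp_force: 52.9
```

```bash
python3 -m jog '[[[0,0.0003,-0.0007],[0,0,0],0.005],[[0,0,-0.0006],[0,0,0],0.005],[[0,0,0],[0,0,0],0.005]]'
```

```text
time: 10.7
tcp_pos: [0.5905, -0.0618, 0.0627]
tool_rot: [0.001, -0.053, 0.999, 0.001]
force: [-2.5, 10.1, 10.7]
grip_width: 0.0113
grasp_force: 53.4
```

```bash
python3 -m jog '[[[0,0.0001,0.0002],[0,0,-0.06],0.005],[[0,0,0],[0,0,-0.12],0.005],[[0,0,0],[0,0,-0.12],0.005]]'; python3 -m jog '[[[0,0,0],[0,0,-0.12],0.005],[[0,0,0],[0,0,-0.12],0.005],[[0,0,0],[0,0,-0.12],0.005]]'
```

```text
time: 10.95
tcp_pos: [0.5914, -0.0621, 0.0632]
tool_rot: [0.002, 0.1, 0.995, 0.001]
force: [0.8, 7.9, 9.9]
grip_width: 0.0109
grasp_force: 53.1
time: 11.2
tcp_pos: [0.5916, -0.0625, 0.0632]
tool_rot: [0.002, 0.277, 0.961, 0.001]
force: [1.9, 6.0, 8.8]
grip_width: 0.0113
grasp_force: 53.1
```

```bash
python3 -m jog '[[[0,-0.0002,0],[0,0,-0.12],0.005],[[0,0,0],[0,0,-0.12],0.005],[[0,0,0],[0,0,-0.12],0.005]]'; python3 -m jog '[[[0,-0.0001,0],[0,0,-0.12],0.005],[[0,0,0],[0,0,-0.12],0.005]]'
```

```text
time: 11.45
tcp_pos: [0.5916, -0.0629, 0.0632]
tool_rot: [0.001, 0.444, 0.896, 0.001]
force: [0.9, 4.9, 9.5]
grip_width: 0.0112
grasp_force: 53.1
time: 11.62
tcp_pos: [0.5915, -0.063, 0.0632]
tool_rot: [0.001, 0.549, 0.836, 0.001]
force: [0.7, 5.6, 9.7]
grip_width: 0.0112
grasp_force: 53.1
```

```bash
python3 -m jog '[[[0,-0.0001,0],[0,0,-0.12],0.005],[[0,-0.0001,0],[0,0,-0.12],0.005],[[0,0,0],[0,0,-0.063],0.005],[[0,0,0],[0,0,0],0.005]]'
```

```text
time: 11.95
tcp_pos: [0.5915, -0.0632, 0.0632]
tool_rot: [0.001, 0.668, 0.744, 0.001]
force: [0.5, 6.6, 9.5]
grip_width: 0.0109
grasp_force: 53.1
```

```bash
python3 -m jog '[[[0,-0.0005,0],[0,0,0],0.005],[[0,-0.0002,0],[0,0,0],0.005],[[0,0,0],[0,0,0],0.005]]'; python3 -m jog '[[[0,0,0.001],[0,0,0],0.005],[[0,0,0.001],[0,0,0],0.005],[[0,0,0],[0,0,0],0.005]]'
```

```text
time: 12.2
tcp_pos: [0.5914, -0.0632, 0.0632]
tool_rot: [0.001, 0.666, 0.746, 0.002]
force: [1.1, 9.3, 10.4]
grip_width: 0.0114
grasp_force: 53.2
time: 12.45
tcp_pos: [0.5913, -0.0632, 0.0647]
tool_rot: [0.0, 0.666, 0.746, 0.001]
force: [2.4, 8.5, 4.6]
grip_width: 0.0113
grasp_force: 52.3
```

```bash
python3 -m jog '[[[0,0,0.0008],[0,0,0],0.005],[[0,0,0],[0,0,0],0.005]]'
```

```text
time: 12.62
tcp_pos: [0.5913, -0.0632, 0.0649]
tool_rot: [0.0, 0.666, 0.746, 0.001]
force: [3.8, 8.3, 1.2]
grip_width: 0.0112
grasp_force: 51.8
```

```bash
python3 -m jog '[[[0.0007,0,0.0006],[0,0,0],0.005],[[0,0,0],[0,0,0],0.005]]'
```

```text
time: 12.78
tcp_pos: [0.5914, -0.0632, 0.0649]
tool_rot: [-0.0, 0.666, 0.746, 0.001]
force: [2.6, 7.6, -2.1]
grip_width: 0.0111
grasp_force: 51.2
```

```bash
python3 -m jog '[[[0.0005,0.0005,0],[0,0,0],0.005],[[0.0003,0.0004,0],[0,0,0],0.005],[[0,0,0],[0,0,0],0.005]]'
```

```text
time: 13.03
tcp_pos: [0.5915, -0.0631, 0.065]
tool_rot: [-0.0, 0.666, 0.746, -0.0]
force: [-1.2, 5.0, -1.2]
grip_width: 0.011
grasp_force: 51.5
```

```bash
python3 -m jog '[[[0,0.0003,0],[0,0,0],0.012],[[0,0,0],[0,0,0],0.016],[[0,0,0],[0,0,0],0.025],[[0,0,0],[0,0,0],0.035],[[0,0,0],[0,0,0],0.035],[[0,0,0],[0,0,0],0.035]]' 20; python3 -m jog '[[[0,0,0.01],[0,0,0],0.035],[[0,0,0.025],[0,0,0],0.035],[[0,0,0.035],[0,0,0],0.035],[[0,0.02,0.035],[0,0,0],0.035],[[-0.03,0.04,0.03],[0,0,0],0.035],[[-0.03,0.04,0.03],[0,0,0],0.035],[[-0.03,0.04,0.03],[0,0,0],0.035],[[-0.03,0.04,0],[0,0,0],0.035],[[-0.03,0.04,0],[0,0,0],0.035],[[0,0,0],[0,0,0],0.035]]'
python3 - <<'E'
from h import *
t,s=cam("top"),cam("scene")
cv2.imwrite("pics/f.png",np.vstack([crop(t["color"],245,135,140,100,4)[:, :560],crop(s["color"],168,160,140,75,4)[:, :560]])[:600])
E
```

```text
time: 13.53
tcp_pos: [0.592, -0.0631, 0.0655]
tool_rot: [0.0, 0.667, 0.745, 0.0]
force: [0.1, -0.7, 1.3]
grip_width: 0.0347
grasp_force: 0.0
time: 14.37
tcp_pos: [0.4734, 0.1137, 0.2366]
tool_rot: [-0.0, 0.665, 0.747, 0.001]
force: [1.9, 0.0, 1.1]
grip_width: 0.0346
grasp_force: 0.0
```

View pics/f.png

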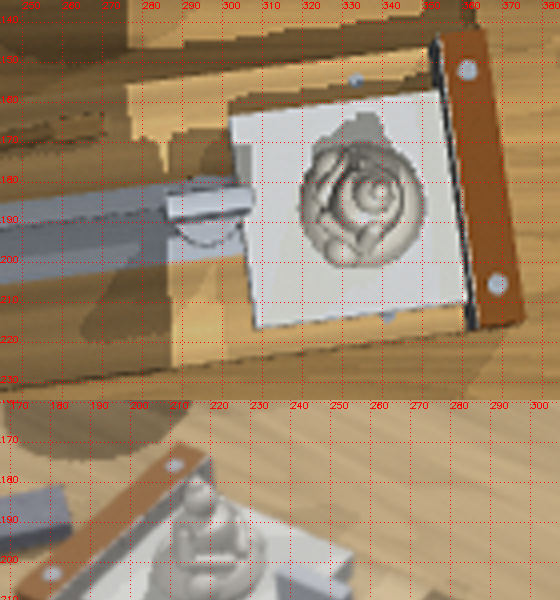

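The bat sits square and flush on the fence, with its edge running (353,158)–(359,209). The stop's handle lies along the slot at (284–305,187), touching the bat. The robot is clear, so I'm handing it in.

```bash
python3 -c "
from bench import manip
print(manip.close_job())"
```

```text
the job is handed in; nothing more can be done
None
```

The job is handed in: the bat sits square against the fence in the last picture, the stop is locked in the slot against it with its handle along the slot, and the robot is clear after about 14 s.

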